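Point out the tools for the van

TASK

Show the driver which three things on the bench go in the van by pointing at them in this order: the green battery pack, the yellow tape measure, the orange laser level. Hold the fingertips about 3 cm above the middle of each for two seconds, and finish still pointing at the laser level. Touch nothing and move nothing, and go from one to the next well above the other things, never dipping down close over an unwanted one among them.

Things in the scene. Friction and masses are not known exactly. Their poses are not given: they have to be found in the camera images.
- battery_green: The green cordless-tool battery pack lying flat on the bench, green body with a black band and a smaller green raised top, 70 x 100 mm, top 46 mm above its origin. Loose. Origin at the centre of its underside, z up; stands upright, free yaw.
- tape_yellow: The yellow tape measure lying flat on its side, yellow case with a black round face and a small steel centre, round 72 mm across with one squared corner, top 38 mm above its origin. Loose. Origin at the centre of its underside, z up; stands upright, free yaw.
- laser_level: The orange laser level: an upright orange box on a black rubber foot, 66 x 96 mm, with a glass window in one side and a black top panel with two small round buttons (one white, one red); top 83 mm above its origin. Loose. Origin at the centre of its underside, z up; stands upright, free yaw.
- battery_red: A red cordless-tool battery pack lying flat on the bench, red body with a black band and a smaller red raised top, 70 x 100 mm, top 46 mm above its origin. Loose. Origin at the centre of its underside, z up; stands upright, free yaw. Not wanted.
- tape_blue: A blue tape measure lying flat on its side, blue case with a black round face and a small steel centre, round 72 mm across with one squared corner, top 38 mm above its origin. Loose. Origin at the centre of its underside, z up; stands upright, free yaw. Not wanted.
- screw_jar: A pale, whitish jar with a white lid, 70 mm across, 85 mm high. Loose. Origin at the centre of its underside, z up; stands upright, free yaw. Not wanted.
- masking_tape: A roll of pale masking tape lying flat, a ring 104 mm outside, 76 mm inside, 36 mm high. Origin on its axis at the underside, z up. Loose. Not wanted.

How it is judged:
By the outcome, as a careful person would: the job done as asked, in the order asked, and still so for the second after the job is handed in, with the robot touching nothing.
It also fails if it takes over 51 s, if anything falls off the work surface, if the arm or the gripper's body presses on something with over 40 N, if the wrist force passes 120 N, or if a joint passes its speed limit or range.

ROBOT

A 6-joint arm with a two-finger parallel gripper is mounted at the origin on the work surface. World frame = base frame: x ahead of the robot, y to its left, z up, the work surface at z = 0. Lengths are in m, angles in rad, forces in N, time in s.
With the tool pointing down it reaches from about 0.35 to 0.85 m from the base axis. Payload 8.1 kg.
Tool frame: the origin (TCP) lies midway between the tips of the shut fingers; the grasp point (between the pads) lies 19 mm behind it; z points along the fingers, y is the direction in which the jaws open and shut (so a half turn about z gives the same grasp; the last joint's range is limited). The gripper opens to 93 mm and grips with 3 to 60 N. Pads are 15 mm wide; open, the fingers measure 128 mm over their backs; the gripper's body (75 mm by 188 mm) begins 65 mm behind the grasp point.
Start: joints at [1.057, 0.13, 1.488, -0, 1.523, -0.085], TCP at [0.249, 0.546, 0.197] pointing down, gripper open.
Joint ranges: [-2.96, 2.96], [-0.89, 2.26], [0.02, 2.5], [-1.34, 4.48], [0, 2.73], [-2.66, 2.66]. Speed limits (rad/s): [2.39, 2.39, 2.79, 3.14, 3.14, 3.14].

INTERFACE

Orientations are given as a rotation vector (axis times angle).
In Python, from plant import robot gives the robot as it stands. The module is installed in compiled form; this text tells all that it offers.
- The arm moves only by the shell command python3 -m pendant 'ROWS' [FORCE]. ROWS is JSON, a list of rows, each an object with "translation": the shift along the tool's x, y, z in mm, a list of three; "twist": the turn, a rotation vector about the tool's x, y, z in rad, a list of three; "grip": the opening, from -1 (shut) to 1 (fully open). A call has exactly 10 rows; each row shifts and turns the pose as measured when the row begins, along the tool's axes as they then stand; what a row does not reach is not made up. A row lasts 1/10 s, in which the tool goes at most 50 mm and 8.59 degrees, less where a joint would pass 70% of its speed; a pose out of reach is approached as far as the arm can. A call is refused whole if a number of a shift passes 50 or a number of a turn 0.15, either way. A call with a gripper value outside its range is refused whole. The fingers move at their own pace and stop on an object; FORCE is the grip in N (left out, the last holds). Time passes only in rows, so rows that do not move let the fingers close, or fill a call up. It gives the time, the measured TCP pose, the force and the opening at its end, in the units of the state.
- robot.read_state(): the state, without advancing time (a new reading comes with each control period).
- robot.read_camera(name): name is "side" or "top" or "wrist"; returns (picture, depth): 384x512x3 uint8, red, green, blue; 384x512 float32, m along the optical axis (not along the pixel's ray), 0 where there is no reading.
- robot.camera_info(name): a dict with "vertical_fov" (degrees; the focal length in pixels is half the picture's height over the tangent of half this angle, whatever the lens; pixels are square), "cx", "cy" (the principal point, pixels), "D" ([k1, k2, p1, p2, k3] as OpenCV has them; the pictures are not rectified), "cam_to_world" (4x4, takes a point from camera to world coordinates). Camera axes: x right, y up, looking along -z (the intrinsics and any distortion apply to the point x, -y, -z); pixel columns grow to the right and rows downward; lengths in m; the calibration is good to about 2 mm. A picture is of the moment at which its call begins: read the wrist's pose just before it. camera_info takes no time and is no camera call; for the wrist camera it gives the pose at the moment of the call.
- robot.close_job(): hands the job in, once; it reports no verdict.
The state is a dict: "t": time; "q": joint angles; "dq": joint speeds; "joint_torque": joint torques, N m; "tool_pos": TCP position; "orientation": TCP orientation; "force": force on the tool from outside, world axes, zero at the start; "wrist_torque": the same for the moment, N m; "opening": finger opening in m.
Only numpy, scipy, OpenCV 4.12 (cv2) and the standard library are available. Lean on these libraries where they do the work, as an engineer would, in place of code of your own. Each camera call takes 0.05 s, during which the arm holds its last target. There are 200 camera calls.

## Working session

There is one attempt and no reset: what is moved stays moved. The work goes in short steps, Python scripts to look and compute and a shell command to move; the robot and the scene stay as the last step left them, time stands still between calls to the robot, and variables do not carry over. Pictures are saved under pics/ and viewed, about 8 in all and at most 12, crops included, and the job is handed in when it is done.

```bash
mkdir -p pics
python3 - <<'E'
from plant import robot
import cv2,numpy as np
s=robot.read_state();print(s['t'],s['tool_pos'],s['orientation'],s['opening'])
for n in('top','side'):
    i=robot.camera_info(n);p,d=robot.read_camera(n);print(n,i)
    cv2.imwrite(f'pics/{n}0.png',p[:,:,::-1]);np.savez(f'{n}0.npz',p=p,d=d)
E
```

```text
0.0 [0.24912945 0.54518092 0.19562377] [-6.68219586e-01 -3.06914202e+00  2.66436765e-03] 0.0927619598588404
top {'vertical_fov': 49.21881150879661, 'cx': 253.41518319666085, 'cy': 191.41088110652097, 'D': array([-0.06659997,  0.        ,  0.        ,  0.        ,  0.        ]), 'cam_to_world': array([[ 0.07207076,  0.97503501, -0.21002983,  0.37080452],
       [-0.99739651,  0.07097183, -0.0127749 ,  0.00710146],
       [ 0.00245023,  0.21040371,  0.97761152,  0.97167857],
       [ 0.        ,  0.        ,  0.        ,  1.        ]])}
side {'vertical_fov': 57.013137939451894, 'cx': 255.20873294468376, 'cy': 188.3926764439054, 'D': array([-0.02598943,  0.        ,  0.        ,  0.        ,  0.        ]), 'cam_to_world': array([[ 0.9952029 ,  0.08318233, -0.05149646,  0.51314213],
       [-0.09718333,  0.7800252 , -0.6181554 , -0.43210286],
       [-0.01125107,  0.62019464,  0.78436727,  0.56747252],
       [ 0.        ,  0.        ,  0.        ,  1.        ]])}
```

View pics/top0.png

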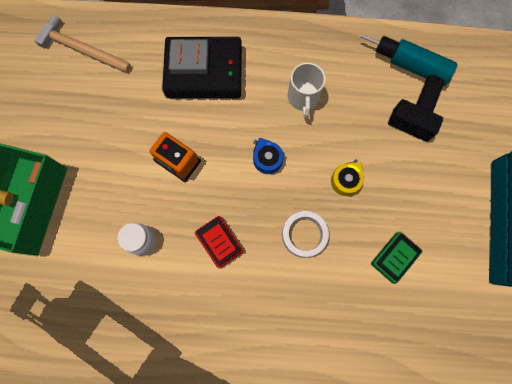

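View pics/side0.png

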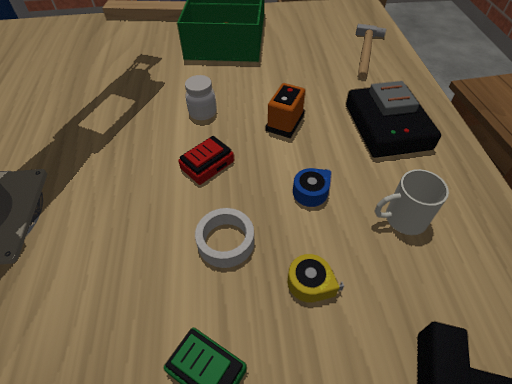

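The top view shows the green battery at (397,257), yellow tape at (348,178) and orange laser at (175,155). The unwanted items are the red battery at (219,241), blue tape at (268,156), ring at (305,234) and jar at (135,238). The side view agrees.

```bash
cat > h.py <<'E'
import numpy as np,cv2
def rays(i,uv):
    f=192/np.tan(np.radians(i['vertical_fov']/2));K=np.array([[f,0,i['cx']],[0,f,i['cy']],[0,0,1]])
    n=cv2.undistortPoints(np.float64(uv).reshape(-1,1,2),K,i['D'])[:,0]
    return np.c_[n[:,0],-n[:,1],-np.ones(len(n))]
def plane(i,uv,z):
    M=i['cam_to_world'];r=rays(i,uv)@M[:3,:3].T;return M[:3,3]+r*((z-M[2,3])/r[:,2])[:,None]
def cloud(i,d,vu):
    M=i['cam_to_world'];v,u=vu;return (rays(i,np.c_[u,v])*d[v,u][:,None])@M[:3,:3].T+M[:3,3]
E
python3 - <<'E'
from h import *;from plant import robot
for n in('top','side'):
    i=robot.camera_info(n);z=np.load(n+'0.npz');d=z['d']
    vv,uu=np.nonzero(d>0);P=np.full(d.shape+(3,),np.nan);P[vv,uu]=cloud(i,d,(vv,uu))
    hi=(P[:,:,2]>0.012).astype(np.uint8)
    c,l,st,ce=cv2.connectedComponentsWithStats(hi)
    pts={'top':dict(green=(397,257),yellow=(350,186),laser=(175,150),red=(219,241),blue=(268,165),ring=(287,234),jar=(135,238)),
     'side':dict(green=(205,362),yellow=(310,290),laser=(287,105),red=(206,157),blue=(312,198),ring=(225,258),jar=(200,95))}[n]
    for k,(u,v) in pts.items():
        m=l==l[v,u];q=P[m];zt=np.percentile(q[:,2],98);t=q[q[:,2]>zt-.012]
        r=cv2.minAreaRect(np.float32(q[:,:2]*1000));rt=cv2.minAreaRect(np.float32(t[:,:2]*1000))
        print(n,k,m.sum(),'ztop %.3f'%zt,'rect',np.round(r[0]),np.round(r[1]),round(r[2]),'toprect',np.round(rt[0]),np.round(rt[1]),round(rt[2]))
i=robot.camera_info('top');print('face yellow',plane(i,[(348.5,178)],.038))
E
```

```text
top green 1430 ztop 0.050 rect [ 448. -315.] [ 71. 101.] 51 toprect [ 447. -315.] [60. 93.] 52
top yellow 849 ztop 0.042 rect [ 622. -200.] [72. 79.] 31 toprect [ 620. -199.] [72. 75.] 20
top laser 1393 ztop 0.085 rect [641. 209.] [96. 66.] 60 toprect [641. 208.] [91. 61.] 59
top red 1381 ztop 0.049 rect [454.  90.] [100.  71.] 38 toprect [453.  90.] [92. 60.] 39
top blue 855 ztop 0.042 rect [662.  -8.] [79. 71.] 1 toprect [662.  -8.] [78. 70.] 0
top ring 908 ztop 0.039 rect [ 484. -103.] [103. 103.] 1 toprect [ 485. -104.] [102. 101.] 3
top jar 952 ztop 0.088 rect [442. 267.] [66. 66.] 35 toprect [443. 271.] [60. 59.] 30
side green 3045 ztop 0.048 rect [ 447. -315.] [ 70. 101.] 52 toprect [ 447. -315.] [60. 93.] 52
side yellow 1849 ztop 0.040 rect [ 621. -200.] [72. 79.] 26 toprect [ 621. -200.] [71. 79.] 26
side laser 1486 ztop 0.084 rect [641. 207.] [95. 66.] 59 toprect [641. 207.] [91. 58.] 60
side red 1493 ztop 0.047 rect [454.  89.] [99. 70.] 39 toprect [453.  90.] [92. 62.] 38
side blue 1147 ztop 0.040 rect [664.  -8.] [82. 72.] 5 toprect [663.  -8.] [72. 79.] 90
side ring 1742 ztop 0.037 rect [ 485. -104.] [104. 103.] 41 toprect [ 485. -104.] [103. 102.] 40
side jar 1104 ztop 0.087 rect [445. 268.] [67. 67.] 60 toprect [444. 270.] [60. 60.] 86
face yellow [[ 0.61881725 -0.19688684  0.038     ]]
```

```bash
python3 -m pendant '[{"translation":[0,0,-40],"twist":[0,0,0],"grip":-1},{"translation":[0,0,-40],"twist":[0,0,0],"grip":-1},{"translation":[-32,-26,0],"twist":[0,0,0],"grip":-1},{"translation":[-32,-26,0],"twist":[0,0,0],"grip":-1},{"translation":[-32,-26,0],"twist":[0,0,0],"grip":-1},{"translation":[-32,-26,0],"twist":[0,0,0],"grip":-1},{"translation":[-32,-26,0],"twist":[0,0,0],"grip":-1},{"translation":[-32,-26,0],"twist":[0,0,0],"grip":-1},{"translation":[-32,-26,0],"twist":[0,0,0],"grip":-1},{"translation":[-32,-26,0],"twist":[0,0,0],"grip":-1}]'
cat > go.py <<'E'
import sys
from h import *;from plant import robot
from scipy.spatial.transform import Rotation as R
s=robot.read_state();T=np.array(eval(sys.argv[1]))
r=R.from_rotvec(s['orientation']);print('t',s['t'],s['tool_pos'].round(4),'open',round(s['opening'],4),'F',np.round(s['force'],1),'q',np.round(s['q'],2),'tool mm',(r.inv().apply(T-s['tool_pos'])*1000).round(1),'zdir',r.as_matrix()[:,2].round(3))
E
python3 go.py '[.447,-.315,.27]'
```

```text
t: 1.1
tool_pos: [0.3962, 0.2414, 0.2739]
orientation: [-0.653, -3.068, 0.016]
force: [0.7, 0.3, -0.1]
opening: 0.0177
t 1.1 [0.3962 0.2414 0.2739] open 0.0177 F [ 0.7  0.3 -0.1] q [ 0.44 -0.25  1.71 -0.01  1.69 -0.71] tool mm [-273.  -487.4    8.7] zdir [-0.006 -0.009 -1.   ]
```

```bash
python3 -m pendant '[{"translation":[-22,-40,0],"twist":[0,0,0],"grip":-1},{"translation":[-22,-40,0],"twist":[0,0,0],"grip":-1},{"translation":[-22,-40,0],"twist":[0,0,0],"grip":-1},{"translation":[-22,-40,0],"twist":[0,0,0],"grip":-1},{"translation":[-22,-40,0],"twist":[0,0,0],"grip":-1},{"translation":[-22,-40,0],"twist":[0,0,0],"grip":-1},{"translation":[-22,-40,0],"twist":[0,0,0],"grip":-1},{"translation":[-22,-40,0],"twist":[0,0,0],"grip":-1},{"translation":[-22,-40,0],"twist":[0,0,0],"grip":-1},{"translation":[-22,-40,0],"twist":[0,0,0],"grip":-1}]'
python3 go.py '[.447,-.315,.27]'
```

```text
t: 2.1
tool_pos: [0.4315, -0.2316, 0.2747]
orientation: [-0.652, -3.067, 0.017]
force: [0.9, -0.3, 0.4]
opening: 0.0004
t 2.1 [ 0.4315 -0.2316  0.2747] open 0.0004 F [ 0.9 -0.3  0.4] q [-0.59 -0.19  1.66 -0.01  1.67 -1.74] tool mm [-48.1 -69.8   5.4] zdir [-0.009 -0.009 -1.   ]
```

```bash
python3 -m pendant '[{"translation":[-16,-23,0],"twist":[0,0,0],"grip":-1},{"translation":[-16,-23,0],"twist":[0,0,0],"grip":-1},{"translation":[-16,-23,0],"twist":[0,0,0],"grip":-1},{"translation":[0,0,0],"twist":[0,0,0],"grip":-1},{"translation":[0,0,30],"twist":[0,0,0],"grip":-1},{"translation":[0,0,30],"twist":[0,0,0],"grip":-1},{"translation":[0,0,30],"twist":[0,0,0],"grip":-1},{"translation":[0,0,30],"twist":[0,0,0],"grip":-1},{"translation":[0,0,20],"twist":[0,0,0],"grip":-1},{"translation":[0,0,0],"twist":[0,0,0],"grip":-1}]'
python3 go.py '[.447,-.315,.077]'
```

```text
t: 3.1
tool_pos: [0.4423, -0.3202, 0.1266]
orientation: [-0.662, -3.058, 0.011]
force: [-0.2, 0.5, -0.7]
opening: 0.0003
t 3.1 [ 0.4423 -0.3202  0.1266] open 0.0003 F [-0.2  0.5 -0.7] q [-0.71  0.04  1.72 -0.01  1.4  -1.85] tool mm [-2.6  7.2 49.6] zdir [-0.013 -0.005 -1.   ]
```

```bash
python3 -m pendant '[{"translation":[-2,6,10],"twist":[0,0,0],"grip":-1},{"translation":[0,0,15],"twist":[0,0,0],"grip":-1},{"translation":[0,0,15],"twist":[0,0,0],"grip":-1},{"translation":[0,0,8],"twist":[0,0,0],"grip":-1},{"translation":[0,0,0],"twist":[0,0,0],"grip":-1},{"translation":[0,0,0],"twist":[0,0,0],"grip":-1},{"translation":[0,0,0],"twist":[0,0,0],"grip":-1},{"translation":[0,0,0],"twist":[0,0,0],"grip":-1},{"translation":[0,0,0],"twist":[0,0,0],"grip":-1},{"translation":[0,0,0],"twist":[0,0,0],"grip":-1}]'
python3 go.py '[.447,-.315,.077]'
python3 - <<'E'
from plant import robot
import cv2
p,d=robot.read_camera('side');q,d=robot.read_camera('top')
cv2.imwrite('pics/green.png',cv2.hconcat([p[150:,60:400],q[150:,172:512]])[:,:,::-1])
E
```

```text
t: 4.1
tool_pos: [0.4491, -0.3163, 0.0799]
orientation: [-0.662, -3.065, 0.016]
force: [0.5, -0.4, 0.6]
opening: 0.0002
t 4.1 [ 0.4491 -0.3163  0.0799] open 0.0002 F [ 0.5 -0.4  0.6] q [-0.7   0.08  1.76 -0.01  1.3  -1.84] tool mm [2.4 0.4 2.9] zdir [-0.008 -0.009 -1.   ]
```

View pics/green.png

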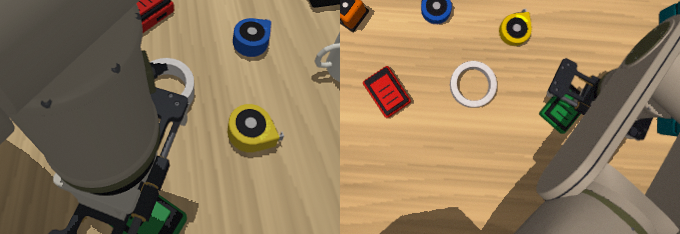

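The gripper is over the green pack in both views, and everything else is undisturbed. Trimming by 3 mm, then holding.

```bash
python3 -m pendant '[{"translation":[2,0,3],"twist":[0,0,0],"grip":-1},{"translation":[0,0,0],"twist":[0,0,0],"grip":-1},{"translation":[0,0,0],"twist":[0,0,0],"grip":-1},{"translation":[0,0,0],"twist":[0,0,0],"grip":-1},{"translation":[0,0,0],"twist":[0,0,0],"grip":-1},{"translation":[0,0,0],"twist":[0,0,0],"grip":-1},{"translation":[0,0,0],"twist":[0,0,0],"grip":-1},{"translation":[0,0,0],"twist":[0,0,0],"grip":-1},{"translation":[0,0,0],"twist":[0,0,0],"grip":-1},{"translation":[0,0,0],"twist":[0,0,0],"grip":-1}]'
python3 -m pendant '[{"translation":[0,0,0],"twist":[0,0,0],"grip":-1},{"translation":[0,0,0],"twist":[0,0,0],"grip":-1},{"translation":[0,0,0],"twist":[0,0,0],"grip":-1},{"translation":[0,0,0],"twist":[0,0,0],"grip":-1},{"translation":[0,0,0],"twist":[0,0,0],"grip":-1},{"translation":[0,0,0],"twist":[0,0,0],"grip":-1},{"translation":[0,0,0],"twist":[0,0,0],"grip":-1},{"translation":[0,0,0],"twist":[0,0,0],"grip":-1},{"translation":[0,0,0],"twist":[0,0,0],"grip":-1},{"translation":[0,0,0],"twist":[0,0,0],"grip":-1}]'
python3 go.py '[.447,-.315,.077]'
```

```text
t: 5.2
tool_pos: [0.447, -0.3153, 0.0766]
orientation: [-0.662, -3.064, 0.016]
force: [0.3, -0.4, -0.2]
opening: 0.0009
t: 6.2
tool_pos: [0.447, -0.3154, 0.0766]
orientation: [-0.662, -3.065, 0.016]
force: [0.6, -0.5, 0.4]
opening: 0.0002
t 6.2 [ 0.447  -0.3154  0.0766] open 0.0002 F [ 0.6 -0.5  0.4] q [-0.7   0.08  1.77 -0.01  1.3  -1.84] tool mm [ 0.1  0.3 -0.4] zdir [-0.008 -0.008 -1.   ]
```

```bash
python3 -m pendant '[{"translation":[0,0,0],"twist":[0,0,0],"grip":-1},{"translation":[0,0,0],"twist":[0,0,0],"grip":-1},{"translation":[0,0,0],"twist":[0,0,0],"grip":-1},{"translation":[0,0,0],"twist":[0,0,0],"grip":-1},{"translation":[0,0,0],"twist":[0,0,0],"grip":-1},{"translation":[0,0,0],"twist":[0,0,0],"grip":-1},{"translation":[0,0,0],"twist":[0,0,0],"grip":-1},{"translation":[0,0,0],"twist":[0,0,0],"grip":-1},{"translation":[0,0,0],"twist":[0,0,0],"grip":-1},{"translation":[0,0,0],"twist":[0,0,0],"grip":-1}]'
python3 -m pendant '[{"translation":[0,0,-30],"twist":[0,0,0],"grip":-1},{"translation":[0,0,-30],"twist":[0,0,0],"grip":-1},{"translation":[0,0,-30],"twist":[0,0,0],"grip":-1},{"translation":[0,0,-30],"twist":[0,0,0],"grip":-1},{"translation":[0,0,-30],"twist":[0,0,0],"grip":-1},{"translation":[-18,29,0],"twist":[0,0,0],"grip":-1},{"translation":[-18,29,0],"twist":[0,0,0],"grip":-1},{"translation":[-18,29,0],"twist":[0,0,0],"grip":-1},{"translation":[-18,29,0],"twist":[0,0,0],"grip":-1},{"translation":[-18,29,0],"twist":[0,0,0],"grip":-1}]'
python3 go.py '[.619,-.198,.069]'
```

```text
t: 7.2
tool_pos: [0.447, -0.3154, 0.0766]
orientation: [-0.662, -3.065, 0.016]
force: [-0.8, 0.2, 0.8]
opening: 0.0005
t: 8.2
tool_pos: [0.592, -0.2193, 0.2317]
orientation: [-0.674, -3.063, 0.017]
force: [0.9, -0.7, -0.7]
opening: 0.0003
t 8.2 [ 0.592  -0.2193  0.2317] open 0.0003 F [ 0.9 -0.7 -0.7] q [-0.43  0.21  1.34 -0.01  1.6  -1.57] tool mm [-16.   32.5 162.3] zdir [-0.007 -0.01  -1.   ]
```

```bash
python3 -m pendant '[{"translation":[-10,15,0],"twist":[0,0,0],"grip":-1},{"translation":[0,0,0],"twist":[0,0,0],"grip":-1},{"translation":[0,0,30],"twist":[0,0,0],"grip":-1},{"translation":[0,0,30],"twist":[0,0,0],"grip":-1},{"translation":[0,0,30],"twist":[0,0,0],"grip":-1},{"translation":[0,0,20],"twist":[0,0,0],"grip":-1},{"translation":[0,0,10],"twist":[0,0,0],"grip":-1},{"translation":[0,0,0],"twist":[0,0,0],"grip":-1},{"translation":[0,0,0],"twist":[0,0,0],"grip":-1},{"translation":[0,0,0],"twist":[0,0,0],"grip":-1}]'
python3 go.py '[.619,-.198,.069]'
```

```text
t: 9.2
tool_pos: [0.6077, -0.2116, 0.1103]
orientation: [-0.67, -3.067, 0.019]
force: [-0.4, 0.1, -0.4]
opening: 0.0005
t 9.2 [ 0.6077 -0.2116  0.1103] open 0.0005 F [-0.4  0.1 -0.4] q [-0.41  0.3   1.45 -0.01  1.39 -1.55] tool mm [-4.6 17.6 41.1] zdir [-0.004 -0.012 -1.   ]
```

```bash
python3 -m pendant '[{"translation":[-5,17,0],"twist":[0,0,0],"grip":-1},{"translation":[0,0,10],"twist":[0,0,0],"grip":-1},{"translation":[0,0,15],"twist":[0,0,0],"grip":-1},{"translation":[0,0,10],"twist":[0,0,0],"grip":-1},{"translation":[0,0,5],"twist":[0,0,0],"grip":-1},{"translation":[0,0,0],"twist":[0,0,0],"grip":-1},{"translation":[0,0,0],"twist":[0,0,0],"grip":-1},{"translation":[0,0,0],"twist":[0,0,0],"grip":-1},{"translation":[0,0,0],"twist":[0,0,0],"grip":-1},{"translation":[0,0,0],"twist":[0,0,0],"grip":-1}]'
python3 go.py '[.619,-.198,.069]'
```

```text
t: 10.2
tool_pos: [0.6223, -0.1984, 0.0702]
orientation: [0.67, 3.066, -0.021]
force: [-0.6, 1.0, -0.7]
opening: 0.0004
t 10.2 [ 0.6223 -0.1984  0.0702] open 0.0004 F [-0.6  1.  -0.7] q [-0.38  0.35  1.46 -0.01  1.32 -1.52] tool mm [ 3.2 -1.1  1.2] zdir [ 0.    -0.014 -1.   ]
```

```bash
python3 -m pendant '[{"translation":[3,-1,1],"twist":[0,0,0],"grip":-1},{"translation":[0,0,0],"twist":[0,0,0],"grip":-1},{"translation":[0,0,0],"twist":[0,0,0],"grip":-1},{"translation":[0,0,0],"twist":[0,0,0],"grip":-1},{"translation":[0,0,0],"twist":[0,0,0],"grip":-1},{"translation":[0,0,0],"twist":[0,0,0],"grip":-1},{"translation":[0,0,0],"twist":[0,0,0],"grip":-1},{"translation":[0,0,0],"twist":[0,0,0],"grip":-1},{"translation":[0,0,0],"twist":[0,0,0],"grip":-1},{"translation":[0,0,0],"twist":[0,0,0],"grip":-1}]'
python3 go.py '[.619,-.198,.069]'
python3 - <<'E'
from plant import robot
import cv2
p,d=robot.read_camera('side');q,d=robot.read_camera('top')
cv2.imwrite('pics/yellow.png',cv2.hconcat([p[50:,100:440],q[50:,172:512]])[:,:,::-1])
E
python3 -m pendant '[{"translation":[0,0,0],"twist":[0,0,0],"grip":-1},{"translation":[0,0,0],"twist":[0,0,0],"grip":-1},{"translation":[0,0,0],"twist":[0,0,0],"grip":-1},{"translation":[0,0,0],"twist":[0,0,0],"grip":-1},{"translation":[0,0,0],"twist":[0,0,0],"grip":-1},{"translation":[0,0,0],"twist":[0,0,0],"grip":-1},{"translation":[0,0,0],"twist":[0,0,0],"grip":-1},{"translation":[0,0,0],"twist":[0,0,0],"grip":-1},{"translation":[0,0,0],"twist":[0,0,0],"grip":-1},{"translation":[0,0,0],"twist":[0,0,0],"grip":-1}]'
```

```text
t: 11.2
tool_pos: [0.6195, -0.1983, 0.0703]
orientation: [0.67, 3.064, -0.021]
force: [0.2, -0.7, 0.5]
opening: 0.0004
t 11.2 [ 0.6195 -0.1983  0.0703] open 0.0004 F [ 0.2 -0.7  0.5] q [-0.38  0.34  1.47 -0.01  1.32 -1.52] tool mm [0.6 0.1 1.3] zdir [ 0.002 -0.014 -1.   ]
t: 12.3
tool_pos: [0.6195, -0.1983, 0.0702]
orientation: [0.67, 3.064, -0.021]
force: [-0.3, 0.5, -0.1]
opening: 0.0006
```

View pics/yellow.png

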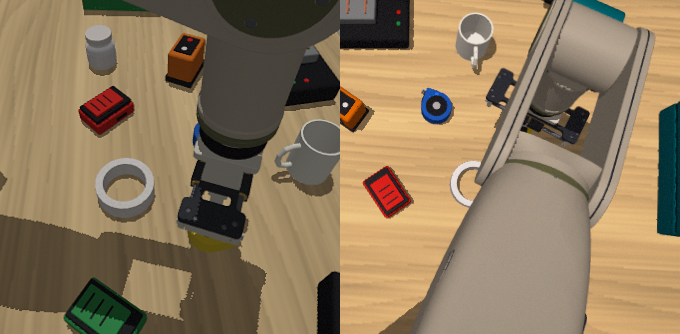

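Fingers are over the yellow tape and nothing has been disturbed. One more second of holding, then straight up and across.

```bash
python3 -m pendant '[{"translation":[0,0,0],"twist":[0,0,0],"grip":-1},{"translation":[0,0,0],"twist":[0,0,0],"grip":-1},{"translation":[0,0,0],"twist":[0,0,0],"grip":-1},{"translation":[0,0,0],"twist":[0,0,0],"grip":-1},{"translation":[0,0,0],"twist":[0,0,0],"grip":-1},{"translation":[0,0,0],"twist":[0,0,0],"grip":-1},{"translation":[0,0,0],"twist":[0,0,0],"grip":-1},{"translation":[0,0,0],"twist":[0,0,0],"grip":-1},{"translation":[0,0,0],"twist":[0,0,0],"grip":-1},{"translation":[0,0,0],"twist":[0,0,0],"grip":-1}]'
python3 -m pendant '[{"translation":[0,0,-35],"twist":[0,0,0],"grip":-1},{"translation":[0,0,-35],"twist":[0,0,0],"grip":-1},{"translation":[0,0,-35],"twist":[0,0,0],"grip":-1},{"translation":[0,0,-35],"twist":[0,0,0],"grip":-1},{"translation":[0,0,-35],"twist":[0,0,0],"grip":-1},{"translation":[0,0,-10],"twist":[0,0,0],"grip":-1},{"translation":[14,36,0],"twist":[0,0,0],"grip":-1},{"translation":[14,36,0],"twist":[0,0,0],"grip":-1},{"translation":[14,36,0],"twist":[0,0,0],"grip":-1},{"translation":[14,36,0],"twist":[0,0,0],"grip":-1}]'
python3 go.py '[.641,.208,.25]'
```

```text
t: 13.3
tool_pos: [0.6195, -0.1983, 0.0703]
orientation: [0.67, 3.064, -0.021]
force: [-0.4, 0.3, 0.9]
opening: 0.0004
t: 14.3
tool_pos: [0.6268, -0.0423, 0.2558]
orientation: [0.685, 3.066, -0.022]
force: [1.2, 0.1, 0.1]
opening: 0.0002
t 14.3 [ 0.6268 -0.0423  0.2558] open 0.0002 F [1.2 0.1 0.1] q [-0.14  0.19  1.31 -0.01  1.64 -1.27] tool mm [ 93.6 232.6   2.3] zdir [-0.003 -0.014 -1.   ]
```

```bash
python3 -m pendant '[{"translation":[14,36,0],"twist":[0,0,0],"grip":-1},{"translation":[14,36,0],"twist":[0,0,0],"grip":-1},{"translation":[14,36,0],"twist":[0,0,0],"grip":-1},{"translation":[14,36,0],"twist":[0,0,0],"grip":-1},{"translation":[14,36,0],"twist":[0,0,0],"grip":-1},{"translation":[14,30,0],"twist":[0,0,0],"grip":-1},{"translation":[5,10,0],"twist":[0,0,0],"grip":-1},{"translation":[0,0,0],"twist":[0,0,0],"grip":-1},{"translation":[0,0,0],"twist":[0,0,0],"grip":-1},{"translation":[0,0,0],"twist":[0,0,0],"grip":-1}]'
python3 go.py '[.641,.208,.114]'
```

```text
t: 15.3
tool_pos: [0.6355, 0.2069, 0.2407]
orientation: [-0.675, -3.056, 0.03]
force: [-0.1, 0.2, -0.9]
opening: 0.0
t 15.3 [0.6355 0.2069 0.2407] open 0.0 F [-0.1  0.2 -0.9] q [ 0.25  0.33  1.18 -0.01  1.65 -0.89] tool mm [ -5.4   6.  126.6] zdir [-0.015 -0.016 -1.   ]
```

```bash
python3 -m pendant '[{"translation":[-5,6,0],"twist":[0,0,0],"grip":-1},{"translation":[0,0,25],"twist":[0,0,0],"grip":-1},{"translation":[0,0,25],"twist":[0,0,0],"grip":-1},{"translation":[0,0,25],"twist":[0,0,0],"grip":-1},{"translation":[0,0,20],"twist":[0,0,0],"grip":-1},{"translation":[0,0,10],"twist":[0,0,0],"grip":-1},{"translation":[0,0,0],"twist":[0,0,0],"grip":-1},{"translation":[0,0,0],"twist":[0,0,0],"grip":-1},{"translation":[0,0,0],"twist":[0,0,0],"grip":-1},{"translation":[0,0,0],"twist":[0,0,0],"grip":-1}]'
python3 go.py '[.641,.208,.114]'
```

```text
t: 16.3
tool_pos: [0.6494, 0.1998, 0.1385]
orientation: [-0.697, -3.062, 0.024]
force: [-0.6, 0.6, 1.0]
opening: 0.0005
t 16.3 [0.6494 0.1998 0.1385] open 0.0005 F [-0.6  0.6  1. ] q [ 0.23  0.38  1.3  -0.01  1.47 -0.89] tool mm [11.2  4.1 24.5] zdir [-0.005 -0.015 -1.   ]
```

```bash
python3 -m pendant '[{"translation":[11,4,0],"twist":[0,0,0],"grip":-1},{"translation":[0,0,10],"twist":[0,0,0],"grip":-1},{"translation":[0,0,10],"twist":[0,0,0],"grip":-1},{"translation":[0,0,5],"twist":[0,0,0],"grip":-1},{"translation":[0,0,0],"twist":[0,0,0],"grip":-1},{"translation":[0,0,0],"twist":[0,0,0],"grip":-1},{"translation":[0,0,0],"twist":[0,0,0],"grip":-1},{"translation":[0,0,0],"twist":[0,0,0],"grip":-1},{"translation":[0,0,0],"twist":[0,0,0],"grip":-1},{"translation":[0,0,0],"twist":[0,0,0],"grip":-1}]'
python3 go.py '[.641,.208,.114]'
```

```text
t: 17.3
tool_pos: [0.6414, 0.2093, 0.1135]
orientation: [0.696, 3.062, -0.022]
force: [-0.9, 0.3, 0.2]
opening: 0.0008
t 17.3 [0.6414 0.2093 0.1135] open 0.0008 F [-0.9  0.3  0.2] q [ 0.25  0.38  1.34 -0.01  1.42 -0.87] tool mm [-0.2 -1.3 -0.5] zdir [-0.002 -0.014 -1.   ]
```

On target. Holding.

```bash
Z='see rows below'
python3 -m pendant '[{"translation":[0,0,0],"twist":[0,0,0],"grip":-1},{"translation":[0,0,0],"twist":[0,0,0],"grip":-1},{"translation":[0,0,0],"twist":[0,0,0],"grip":-1},{"translation":[0,0,0],"twist":[0,0,0],"grip":-1},{"translation":[0,0,0],"twist":[0,0,0],"grip":-1},{"translation":[0,0,0],"twist":[0,0,0],"grip":-1},{"translation":[0,0,0],"twist":[0,0,0],"grip":-1},{"translation":[0,0,0],"twist":[0,0,0],"grip":-1},{"translation":[0,0,0],"twist":[0,0,0],"grip":-1},{"translation":[0,0,0],"twist":[0,0,0],"grip":-1}]'
python3 -m pendant '[{"translation":[0,0,0],"twist":[0,0,0],"grip":-1},{"translation":[0,0,0],"twist":[0,0,0],"grip":-1},{"translation":[0,0,0],"twist":[0,0,0],"grip":-1},{"translation":[0,0,0],"twist":[0,0,0],"grip":-1},{"translation":[0,0,0],"twist":[0,0,0],"grip":-1},{"translation":[0,0,0],"twist":[0,0,0],"grip":-1},{"translation":[0,0,0],"twist":[0,0,0],"grip":-1},{"translation":[0,0,0],"twist":[0,0,0],"grip":-1},{"translation":[0,0,0],"twist":[0,0,0],"grip":-1},{"translation":[0,0,0],"twist":[0,0,0],"grip":-1}]'
python3 -m pendant '[{"translation":[0,0,0],"twist":[0,0,0],"grip":-1},{"translation":[0,0,0],"twist":[0,0,0],"grip":-1},{"translation":[0,0,0],"twist":[0,0,0],"grip":-1},{"translation":[0,0,0],"twist":[0,0,0],"grip":-1},{"translation":[0,0,0],"twist":[0,0,0],"grip":-1},{"translation":[0,0,0],"twist":[0,0,0],"grip":-1},{"translation":[0,0,0],"twist":[0,0,0],"grip":-1},{"translation":[0,0,0],"twist":[0,0,0],"grip":-1},{"translation":[0,0,0],"twist":[0,0,0],"grip":-1},{"translation":[0,0,0],"twist":[0,0,0],"grip":-1}]'
python3 - <<'E'
from plant import robot
import cv2
p,d=robot.read_camera('side');q,d=robot.read_camera('top')
cv2.imwrite('pics/laser.png',cv2.hconcat([p[:,110:],q[:,100:490]])[:,:,::-1])
E
```

```text
t: 18.3
tool_pos: [0.6417, 0.2093, 0.114]
orientation: [0.696, 3.061, -0.021]
force: [1.1, 0.1, 0.6]
opening: 0.0006
t: 19.3
tool_pos: [0.6417, 0.2093, 0.114]
orientation: [0.696, 3.061, -0.022]
force: [0.4, -0.3, 0.1]
opening: 0.0005
t: 20.3
tool_pos: [0.6417, 0.2093, 0.114]
orientation: [0.696, 3.061, -0.022]
force: [-0.1, -0.4, 0.6]
opening: 0.0004
```

View pics/laser.png

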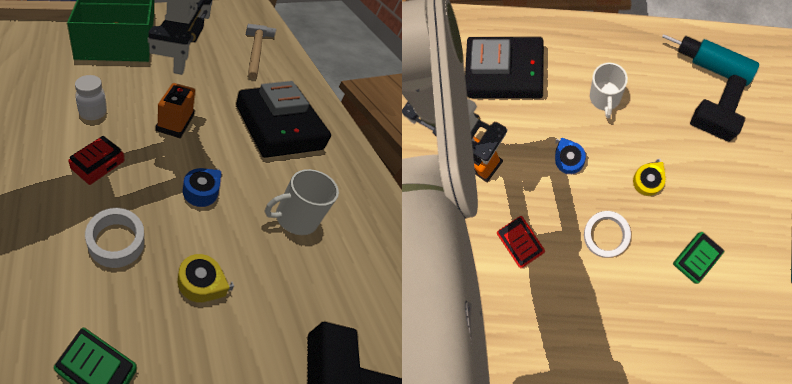

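The shut fingers hang just above the middle of the laser level, at about (180,75) in the side view, with a clear gap. All the other items are where they started. Handing in.

```bash
python3 -c "
from plant import robot
robot.close_job()"
```

```text
the job is handed in; nothing more can be done
```

I pointed with shut fingers at the green battery, then the yellow tape measure, then the orange laser level. I held each for over two seconds and handed the job in at about 20 s of the 51 s, still pointing at the laser level.

- **Aim:** by the measured poses, the fingertips were within about 2 mm of each middle, 31–32 mm above the tops.
- **Travel:** I went up to about 0.23–0.27 m between items before moving across, so nothing unwanted was approached.
- **Contact:** force readings stayed at about 1 N, and the final side and top pictures showed everything I could see where it started. The arm hid the jar in the last top view, but the side view shows it in place.

No check failed. The top and side cameras agreed on positions within about 2 mm. The depth readings put the tops 0–4 mm higher than stated, and I used the stated heights.

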